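# Get the small pottery wheel ready to spin

### The job

Get the tabletop pottery wheel ready: first push the sliding half of its splash pan fully shut, then turn the speed dial until its pointer lines up with the raised index bar on the dial's ring, and only then flip the power toggle over to on (away from the robot). Leave the bowl, the cup and the clay tree standing where they are.

Things in the scene. Friction and masses are not known exactly. Their poses are not given: they have to be found in the camera images.
- wheel_unit: Pottery wheel, a fixed grey box 290 x 420 x 110 mm; origin under its centre, x away from the robot, y left. Its flat top is the deck, z = 110 mm. On it: at (0, +85) mm a white splash pan, radius 107, 38 mm tall, round a wheel head with clay up to 73 mm above the deck; at (-40, -130) the speed dial; at (95, -130) the power toggle.
- splash (a joint): Sliding left half of the splash pan, in m: 0 fully shut (meets the fixed right half, hard stop), grows to 0.075 as it is slid along the unit's +y. Starts open. About 1.5 N of friction; stays where it is left.
- splash_tab (a point): Centre of the flat outer face of the sliding half pan's push tab, 20 mm above the deck. The tab is 50 mm wide (unit's x), 12 mm thick, 38 mm tall, its underside 1 mm above the deck. Push it along the unit's -y. When open it may overhang the box's side.
- dial (a joint): Angle of the speed dial's pointer in rad: 0 when it points along the unit's +x, growing counterclockwise seen from above; end stops at -2.4 and 2.4. Friction 0.05 N m; stays where it is left.
- dial_axis (a point): Point on the vertical axis of the dial, 24 mm above the deck.
- pointer_tip (a point): Tip of the dial's pointer, 56 mm from the axis, 24 mm above the deck. Black knob: hub of radius 24 mm, top 16 mm above the deck; across it an upright fin 12 mm thick, 10 to 42 mm above the deck, from 16 mm behind the axis to 50 mm in front (tapered nose to 53); white line on top. The fin can be pushed on either flank or pinched.
- index_mark (a point): Where the pointer tip must come: at the inner end of the raised black index bar, 56 mm from the dial's axis, 24 mm above the deck. The bar (18 mm long, 6 mm wide, top 7 mm above the deck) lies 58 to 76 mm from the axis on the fixed aluminium ring (radius 78, 3 mm thick) under the knob; other ticks on it are short and thin.
- toggle (a joint): Power toggle in rad: 0 off, leaning to the unit's -x; 1.0 on, leaning to the unit's +x; end stops at both. Stays where it is left. It counts as on above 0.8.
- toggle_tip (a point): Centre of the aluminium ball (26 mm across) at the end of the toggle lever, a 10 mm thick rod; ball centre 50 mm from the hinge, which lies 22 mm above the deck in a black block 70 x 50 x 25 mm. Off to on moves the ball 48 mm along the unit's +x, rising and dipping 6 mm; about 1.2 N at the ball.
- bowl: Bystander: loose dark glazed bowl, rim radius 55 mm, 60 mm tall; origin at the centre of its underside.
- tool_cup: Bystander: loose green glass cup, radius 42 mm, 100 mm tall; origin at the centre of its underside.
- clay_tree: Bystander: loose grey clay fir tree, radius 52 mm, 167 mm tall; origin at the centre of its underside.

How it is judged:
By the outcome, as a careful person would: the job done as asked, in the order asked, and still so for the second after the job is handed in, with the robot touching nothing.
It also fails if it takes over 53 s, if anything falls off the work surface, if the arm or the gripper's body presses on something with over 40 N, if the wrist force passes 120 N, or if a joint passes its speed limit or range.

### The arm

A 7-joint arm with a two-finger parallel gripper is mounted at the origin on the work surface. World frame = base frame: x ahead of the robot, y to its left, z up, the work surface at z = 0. Lengths are in m, angles in degrees, forces in N, time in s.
With the tool pointing down it reaches from about 0.425 to 0.975 m from the base axis. Payload 16.7 kg.
Tool frame: the origin (TCP) lies at the very end of the fingers, on their centre line; the grasp point (between the pads) lies 19 mm behind it (manip.grip_point_offset is the distance from the TCP to the grasp point, in m); z points along the fingers, y is the direction in which the jaws open and shut (so a half turn about z gives the same grasp; the last joint's range is limited). The gripper opens to 85 mm and grips with 20 to 120 N. Pads are 22 mm wide; open, the fingers measure 114 mm over their backs; the gripper's body (76 mm by 85 mm) begins 54 mm behind the grasp point. The pads swing forward as they close: fully open they stand 13 mm farther back than shut.
Start: joints at [67.523, 24.414, 4.234, 92.017, -1.954, 63.644, -3.845], TCP at [0.162, -0.655, 0.231] pointing down, gripper open.
Joint ranges: [-163.25, 163.25], [-28.42, 122.38], [-70.27, 78.77], [12.13, 141.07], [-58.53, 238.53], [9.26, 117.41], [-156.51, 156.51]. Speed limits (degrees/s): [108.29, 108.29, 136.94, 136.94, 172.46, 172.46, 172.46].

### API

Orientations are given as [roll, pitch, yaw] about the fixed x, y, z axes, in that order (R = Rz(yaw) Ry(pitch) Rx(roll)).
In Python, from rig import manip gives the robot as it stands. The module is installed in compiled form; this text tells all that it offers.
- The arm moves only by the tool step_arm, never from a script. Its argument "moves" is a list of rows, each an object of numbers: "tx", "ty", "tz": the shift along the world's x, y, z in cm; "yaw": the turn about the world's z in rad. In form: [{"tx": .., "ty": .., "tz": .., "yaw": ..}, ...]. A call has 1 to 20 rows; each row is the pose to reach, as a shift and turn from the pose measured when the call began; what a row does not reach only later rows make up. A row lasts 1/12 s, in which the tool goes at most 41.7 mm and 7.16 degrees, less where a joint would pass 70% of its speed; a pose out of reach is approached as far as the arm can. A call with a gripper value outside its range is refused whole. "gripper" is the closure in counts, from 0 (fully open) to 255 (shut), set as the call begins (left out, the last holds). The fingers move at their own pace and stop on an object; the grip force is fixed at half the most. Time passes only in rows, so rows that repeat a pose let the fingers close. It gives the time, the measured TCP pose, the force and the opening at its end, in the units of the state.
- manip.observe(): the state, without advancing time (a new reading comes with each control period).
- manip.grab_frame(name): name is "side" or "top"; returns a dict with "color" (420x560x3 uint8, red, green, blue), "z_map" (420x560 float32, m along the optical axis (not along the pixel's ray), 0 where there is no reading), "camera_matrix" (3x3 intrinsics, pixels), "rvec" (rotation vector, rad) and "tvec" (3), from world to camera coordinates, as OpenCV has them. Camera axes: x right, y down, z forward; pixel columns grow to the right and rows downward; lengths in m; the calibration is good to about 2 mm. A picture is of the moment at which its call begins.
- manip.sign_off(): hands the job in, once; it reports no verdict.
The state is a dict: "time_s": time; "q": joint angles; "joint_vel": joint speeds; "effort": joint torques, N m; "ee_pos": TCP position; "tcp_rot": TCP orientation; "wrist_force": force on the tool from outside, world axes, zero at the start; "ft_torque": the same for the moment, N m; "finger_gap": opening from 0.0 (shut) to 1.0 (fully open).
Only numpy, scipy, OpenCV 4.12 (cv2) and the standard library are available. Lean on these libraries where they do the work, as an engineer would, in place of code of your own. Each camera call takes 0.05 s, during which the arm holds its last target.

## Working session

There is one attempt and no reset: what is moved stays moved. The work goes in short steps, Python scripts to look and compute and a tool call to move; the robot and the scene stay as the last step left them, time stands still between calls to the robot, and variables do not carry over. Pictures are saved under pics/ and viewed, and the job is handed in when it is done.

Besides the shell and the picture viewer there is one more tool, called after "Call:" as name([rows], argument=value, ...), one row to a line, values as JSON. step_arm: Moves the arm, as the interface text tells. Its arguments: {"type":"object","properties":{"moves":{"type":"array","items":{"type":"object","properties":{"tx":{"type":"number"},"ty":{"type":"number"},"tz":{"type":"number"},"yaw":{"type":"number"}}}},"gripper":{"type":"number"}},"required":["moves"]}

```bash
mkdir -p pics
cat > h.py <<'E'
import numpy as np, cv2, pickle
from rig import manip
def grab(n,tag):
    f=manip.grab_frame(n); pickle.dump(f,open(f'pics/{tag}.pkl','wb'))
    cv2.imwrite(f'pics/{tag}.png',f['color'][:,:,::-1]); return f
def load(tag): return pickle.load(open(f'pics/{tag}.pkl','rb'))
def cloud(f):
    K=f['camera_matrix'];R=cv2.Rodrigues(np.array(f['rvec']))[0];t=np.array(f['tvec']).ravel()
    z=f['z_map'];v,u=np.mgrid[:z.shape[0],:z.shape[1]]
    p=np.stack([(u-K[0,2])/K[0,0]*z,(v-K[1,2])/K[1,1]*z,z],-1)
    w=(p-t)@R; w[z==0]=np.nan
    return w
def proj(f,P):
    return cv2.projectPoints(np.array(P,float).reshape(-1,1,3),np.array(f['rvec'],float),np.array(f['tvec'],float),f['camera_matrix'],None)[0].reshape(-1,2)
E
python3 - <<'E'
from h import *
print(manip.observe())
for n in ['side','top']:
    f=grab(n,n+'0'); R=cv2.Rodrigues(np.array(f['rvec']))[0]; print(n,-R.T@np.array(f['tvec']).ravel(),f['camera_matrix'][0,0], R[2])
E
```

```text
{'time_s': 0.0, 'q': array([67.52112919, 24.44890409,  4.23075627, 92.0499567 , -1.95225823,
       63.64358796, -3.84350905]), 'joint_vel': array([ 0.02400902, -0.11120618, -0.00428996, -0.00403502,  0.04297474,
       -0.11030818,  0.09065225]), 'effort': array([-4.49581876e-04, -9.49841881e+01,  3.76098856e+00, -4.63514686e+01,
        1.92187837e-02,  9.96195828e-03, -1.30986217e-05]), 'ee_pos': array([ 0.16218407, -0.65482906,  0.23063659]), 'tcp_rot': array([-1.79929948e+02,  6.23460958e-03,  1.39136501e+01]), 'wrist_force': array([ 0.63968361,  0.79924084, -0.28333825]), 'ft_torque': array([-0.01130293,  0.02751706,  0.00917785]), 'finger_gap': 1.0022314707895614}
side [-0.08812985  0.89886641  0.75429227] 453.8186254340415 [ 0.52104853 -0.70015832 -0.48814625]
top [0.34659793 0.01899227 1.30206234] 496.8666009360647 [ 0.17690771 -0.03194013 -0.98370905]
```

View pics/side0.png

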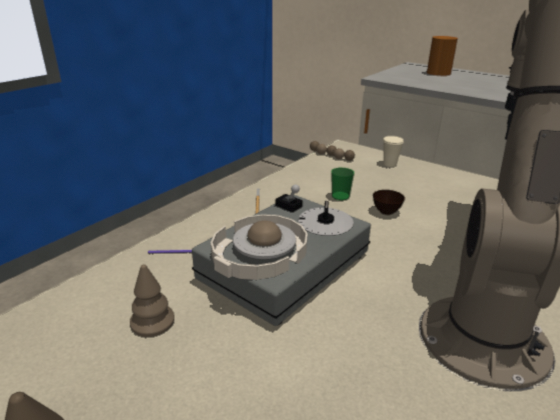

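View pics/top0.png

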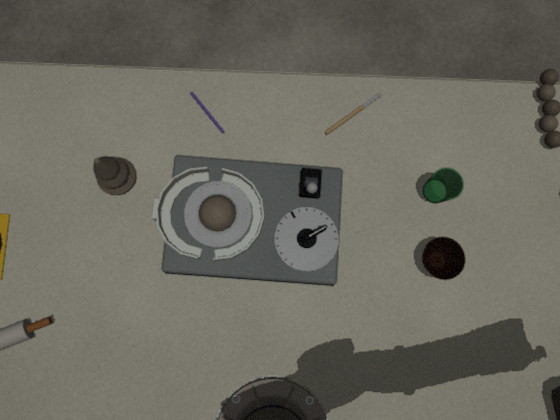

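The top view shows the unit at about (252,220), with the pan's sliding half open to the left and its tab near (156,210). The dial is at (307,239) with its pointer toward (326,227). The index bar is near (292,214) and the toggle ball at (312,187). The tree is at (115,175), the cup at (442,187) and the bowl at (443,257). Next I'll measure the poses.

Run:
```python
from h import *
f=load('top0'); w=cloud(f)
m=(abs(w[...,2]-0.11)<0.006)
P=w[m][:,:2]
print(m.sum(), np.median(w[m][:,2]))
mm=(w[...,2]>0.06)&(w[...,2]<0.117)
n,l,st,c=cv2.connectedComponentsWithStats(m.astype(np.uint8)); k=1+np.argmax(st[1:,4]); P=w[l==k][:,:2]
r=cv2.minAreaRect((P*1000).astype(np.float32)); print(r, cv2.boxPoints(r))
side=load('side0'); ws=cloud(side)
# table z
print('table',np.nanmedian(w[350:400,50:150,2]))
for name,(u,v) in dict(tog=(312,187),hub=(307,239),tip=(325,227),idx=(292,214),tab=(156,210),tree=(104,165),cup=(442,187),bowl=(443,257)).items():
    print(name,w[v,u], f['color'][v,u])
big=cv2.resize(f['color'][140:300,140:360],None,fx=3.6,fy=3.6,interpolation=cv2.INTER_CUBIC)
cv2.imwrite('pics/topz.png',big[:,:,::-1])
s=side['color'][165:325,180:390]; cv2.imwrite('pics/sidez.png',cv2.resize(s,None,fx=3.6,fy=3.6,interpolation=cv2.INTER_CUBIC)[:,:,::-1])
```

```text
14683 0.11030618947878447
((525.263916015625, 64.70283508300781), (434.0309143066406, 289.3443908691406), 87.18646240234375) [[ 370.11374 -144.94968]
 [ 659.1094  -159.15237]
 [ 680.41406  274.35535]
 [ 391.41846  288.55804]]
table -0.00015548985676862905
tog [ 0.58812292 -0.07573118  0.18846912] [122 124 122]
hub [ 0.47222242 -0.06917906  0.14969284] [13 16 16]
tip [ 0.50102734 -0.11049276  0.15418888] [81 85 80]
idx [ 0.5355146  -0.03439329  0.11616536] [21 22 18]
tab [0.52959416 0.28358838 0.15318233] [143 146 139]
tree [0.63427844 0.41390274 0.14813381] [57 51 44]
cup [ 0.63875904 -0.44273518  0.00668397] [45 84 49]
bowl [ 0.45075581 -0.44130708  0.00126292] [27  7  9]
```

View pics/topz.png

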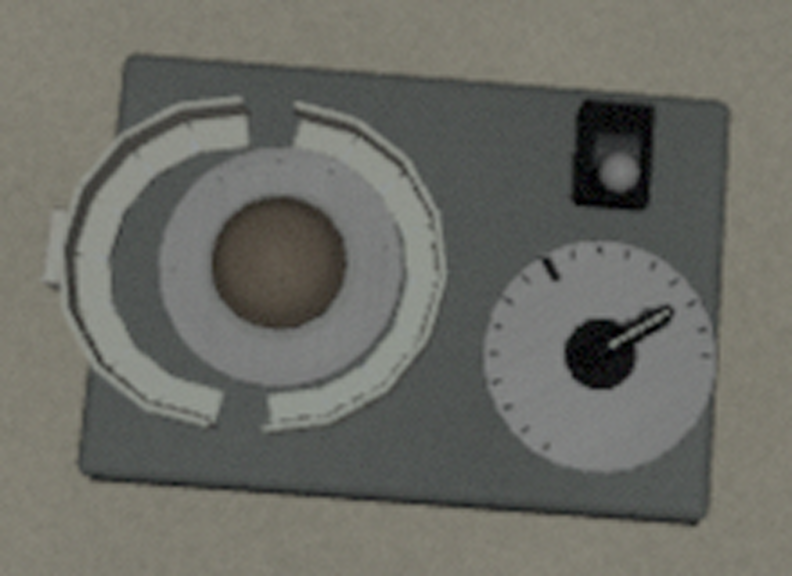

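View pics/sidez.png

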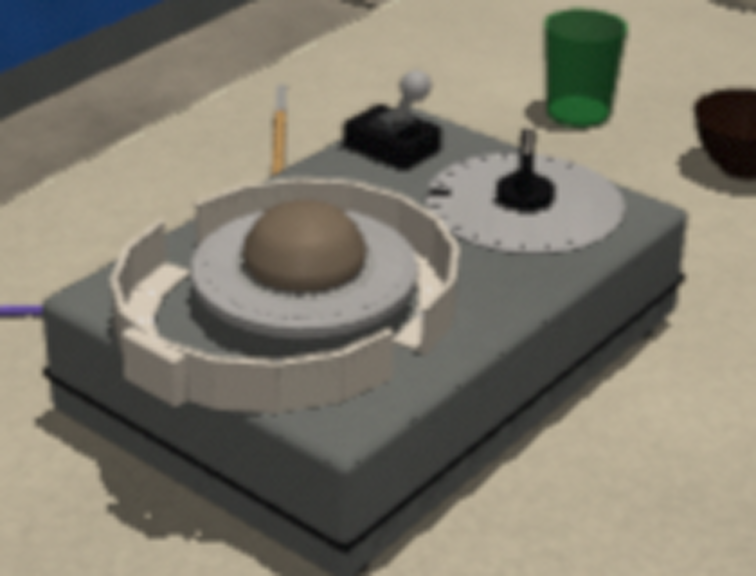

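```bash
cat >> h.py <<'E'
def raypl(f,uv,z):
    K=f['camera_matrix'];R=cv2.Rodrigues(np.array(f['rvec']))[0];t=np.array(f['tvec']).ravel()
    uv=np.atleast_2d(np.array(uv,float)); d=np.c_[(uv[:,0]-K[0,2])/K[0,0],(uv[:,1]-K[1,2])/K[1,1],np.ones(len(uv))]@R
    C=-R.T@t; s=(z-C[2])/d[:,2]; return C+s[:,None]*d
E
python3 - <<'E'
from h import *
f=load('top0'); w=cloud(f); col=f['color'].astype(int); g=col.sum(2)/3
# ring
roi=np.zeros(g.shape,bool); roi[203:275,270:345]=1
br=roi&(g>105)
print('gray deck',g[230,265],'ring',g[255,300], 'table', g[300,300])
n,l,st,c=cv2.connectedComponentsWithStats(br.astype(np.uint8)); k=1+np.argmax(st[1:,4])
cnt=cv2.findContours((l==k).astype(np.uint8),cv2.RETR_EXTERNAL,cv2.CHAIN_APPROX_NONE)[0][0][:,0,:]
P=raypl(f,cnt,0.113)[:,:2]
from scipy.optimize import least_squares
s=least_squares(lambda p:np.hypot(*(P-p[:2]).T)-p[2],[.48,-.063,.078],loss='soft_l1',f_scale=.002).x; print('ring',s, st[k])
c=s[:2]
# index bar & dark pixels
v,u=np.nonzero(roi&(g<75)); Q=raypl(f,np.c_[u,v],0.117)[:,:2]; d=Q-c; r=np.hypot(*d.T)
sel=(r>.055)&(r<.078); wt=100-g[v,u][sel]
a=np.degrees(np.arctan2(d[sel,1],d[sel,0])); print('dark ring px',np.c_[u[sel],v[sel],r[sel]*1000,a,wt].round(1))
# white line on top z .152
v,u=np.nonzero(roi&(w[...,2]>0.142)&(w[...,2]<.16)); 
Q=raypl(f,np.c_[u,v],0.152)[:,:2]; d=Q-c; r=np.hypot(*d.T)
print('fin', len(u), r.max()); sel=(r<.065)
D=d[sel]; ev=np.linalg.eigh(np.cov(D.T))[1][:,1]; print(D.mean(0),np.degrees(np.arctan2(ev[1],ev[0])), np.degrees(np.arctan2(*D[r[sel]>.025].mean(0)[::-1])))
# ball
v,u=np.nonzero((w[...,2]>0.165)); ok=(u>295)&(u<330)&(v>165)&(v<205); B=w[v[ok],u[ok]]; 
s2=least_squares(lambda p:np.linalg.norm(B-p,axis=1)-.013,[.585,-.078,.176],loss='soft_l1',f_scale=.002).x; print('ball',len(B),s2,B[:,2].max())
E
```

```text
gray deck 83.66666666666667 ring 126.0 table 124.0
ring [ 0.47623907 -0.07817543  0.08043812] [ 275  203   70   72 3054]
dark ring px [[ 306.   209.    73.1    8.    40. ]
 [ 292.   212.    77.7   34.4   64.3]
 [ 291.   213.    77.    37.    58.7]
 [ 292.   213.    75.6   35.5   81.3]
 [ 293.   213.    74.3   33.9   37.3]
 [ 292.   214.    73.6   36.5   79.7]
 [ 293.   214.    72.3   35.    63. ]
 [ 292.   215.    71.6   37.7   55. ]
 [ 293.   215.    70.2   36.1   79. ]
 [ 294.   215.    68.9   34.4   34.7]
 [ 293.   216.    68.2   37.2   73.3]
 [ 294.   216.    66.9   35.6   69.7]
 [ 293.   217.    66.3   38.5   39. ]
 [ 294.   217.    64.9   36.8   61.7]
 [ 338.   224.    77.9  -60.8   25.3]
 [ 338.   225.    76.7  -62.4   30.7]
 [ 338.   226.    75.6  -64.    28. ]
 [ 338.   227.    74.6  -65.7   29.7]
 [ 338.   228.    73.6  -67.4   29. ]
 [ 338.   229.    72.8  -69.2   29. ]
 [ 338.   230.    71.9  -71.    30.3]
 [ 335.   231.    64.2  -71.1   28. ]
 [ 338.   231.    71.2  -72.9   31.3]
 [ 338.   232.    70.5  -74.7   25.3]
 [ 337.   250.    70.4 -110.7   28.7]
 [ 337.   251.    71.3 -112.5   31.7]
 [ 337.   252.    72.3 -114.2   33.7]
 [ 337.   253.    73.3 -115.9   30. ]
 [ 337.   255.    75.5 -119.2   29.7]
 [ 337.   256.    76.7 -120.7   30.3]
 [ 337.   257.    78.  -122.2   32. ]]
fin 149 0.04776346848223041
[ 0.01129939 -0.00716408] 121.95937178868495 -48.30224933947754
ball 97 [ 0.59074736 -0.07616412  0.17603042] 0.1911173820468286
```

Run:
```python
from h import *
from scipy.optimize import least_squares
f=load('top0'); g=cv2.cvtColor(f['color'],cv2.COLOR_RGB2GRAY).astype(float); g=cv2.GaussianBlur(g,(0,0),.7)
def edge(line,lo,hi): # subpixel max |grad| 
    d=abs(np.gradient(line))[lo:hi]; i=np.argmax(d)
    return lo+(d[max(0,i-1):i+2]*np.arange(max(0,i-1),min(len(d),i+2))).sum()/d[max(0,i-1):i+2].sum()
far=np.array([(u,edge(g[:,u],148,164+ (u-180)*0.08.__int__() if 0 else 172)) for u in list(range(182,335))])
right=np.array([(edge(g[v],333,348),v) for v in list(range(175,205))+list(range(262,278))])
near=np.array([(u,edge(g[:,u],262,292)) for u in range(180,330)])
left=np.array([(edge(g[v],155,182),v) for v in list(range(250,268))])
out={}
for n,e in dict(far=far,right=right,near=near,left=left).items():
    P=raypl(f,e,.11)[:,:2]; c,s=None,None
    l=cv2.fitLine(P.astype(np.float32),cv2.DIST_HUBER,0,1e-4,1e-4).ravel()
    a=np.degrees(np.arctan2(l[1],l[0])); res=abs((P-l[2:])@np.array([-l[1],l[0]])); print(n,l[2:],a,np.median(res)); out[n]=l
# ring edge radial
c0=np.array([.475,-.073])
def ringpts(c):
    pts=[]
    for a in np.radians(np.arange(0,360,4)):
        if abs((np.degrees(a)-270+180)%360-180)<35: continue
        rr=np.arange(.068,.090,.0005); Q=np.c_[c[0]+rr*np.cos(a),c[1]+rr*np.sin(a),0*rr+.113]
        uv=proj(f,Q).astype(np.float32); val=cv2.remap(g.astype(np.float32),uv[:,:1],uv[:,1:],cv2.INTER_LINEAR).ravel()
        i=np.argmin(np.gradient(val)); pts.append(Q[i,:2])
    return np.array(pts)
for _ in range(4):
    P=ringpts(c0); s=least_squares(lambda p:np.hypot(*(P-p[:2]).T)-p[2],[*c0,.078],loss='soft_l1',f_scale=.001).x; c0=s[:2]
print('ring',s)
```

```text
far [0.66851735 0.07909707] 87.23582 0.0005043941385983931
right [ 0.54223883 -0.15270591] -2.7101612 0.0003451236408831775
near [0.37573096 0.04693436] 87.22894 0.00019827248343507467
left [0.42129582 0.27158874] -2.92304 0.0002313893630577377
ring [ 0.47808591 -0.07003993  0.07751237]
```

```bash
cat >> h.py <<'E'
YAW=np.radians(-2.77)
def angprof(f,c,z,r0,r1,lo,hi,step=.5):
    g=cv2.cvtColor(f['color'],cv2.COLOR_RGB2GRAY).astype(np.float32)
    A=np.arange(lo,hi,step); out=[]
    for a in np.radians(A):
        rr=np.arange(r0,r1,.001); Q=np.c_[c[0]+rr*np.cos(a),c[1]+rr*np.sin(a),0*rr+z]
        uv=proj(f,Q).astype(np.float32); out.append(cv2.remap(g,uv[:,:1],uv[:,1:],cv2.INTER_CUBIC).mean())
    return A,np.array(out)
E
python3 - <<'E'
from h import *
for cam in ['top0','side0']:
  f=load(cam)
  for c in [(.477,-.0702),(.4781,-.0700)]:
    A,p=angprof(f,c,.117,.060,.073,5,60); wgt=np.clip(np.median(p)-15-p,0,None); ia=(A*wgt).sum()/wgt.sum()
    A,p=angprof(f,c,.152,.015,.046,-100,10); wgt=np.clip(p-0.6*p.max(),0,None); pk=A[np.argmax(p)]
    s=abs(A-pk)<12; fa=(A*wgt)[s].sum()/wgt[s].sum()
    print(cam,c,'index',ia,'pointer',fa,pk, 'unit-frame', ia+2.77, fa+2.77)
f=load('top0');w=cloud(f); 
fs=load('side0');ws=cloud(fs)
# ball in side
v,u=np.nonzero((ws[...,2]>0.165)&(abs(ws[...,0]-.59)<.03)&(abs(ws[...,1]+.076)<.03)); B=ws[v,u]
from scipy.optimize import least_squares
print('ballside',len(B),least_squares(lambda p:np.linalg.norm(B-p,axis=1)-.013,[.585,-.078,.176],loss='soft_l1',f_scale=.002).x)
# tab top: points z .135-.155 in unit frame
R=np.array([[np.cos(YAW),-np.sin(YAW)],[np.sin(YAW),np.cos(YAW)]]); c=np.array([.5225,.0575])
for W in (w,ws):
    U=(W[...,:2]-c)@R; m=(W[...,2]>.14)&(W[...,2]<.152)&(abs(U[...,0])<.15)&(U[...,1]>.15)&(U[...,1]<.31)
    m2=m&(abs(U[...,0])<.02); print('tab ymax',np.percentile(U[m2][:,1],[90,97,99.5]), m2.sum())
    far=m&(U[...,1]>np.percentile(U[m2][:,1],97)-.008); print(U[far].min(0),U[far].max(0))
E
```

```text
top0 (0.477, -0.0702) index 30.86760425427284 pointer -56.392649712935885 -56.5 unit-frame 33.637604254272844 -53.62264971293588
top0 (0.4781, -0.07) index 31.180072486970822 pointer -58.28444139543683 -58.0 unit-frame 33.950072486970825 -55.514441395436826
side0 (0.477, -0.0702) index 32.46369778758529 pointer -90.38829505670618 -92.0 unit-frame 35.23369778758529 -87.61829505670619
side0 (0.4781, -0.07) index 32.884451622575 pointer -94.27031202580088 -100.0 unit-frame 35.654451622575 -91.50031202580088
ballside 63 [ 0.58808677 -0.07714432  0.17594391]
tab ymax [0.2338461  0.23550858 0.23646559] 144
[-0.02227146  0.22758964] [0.02556141 0.23659668]
tab ymax [0.23613472 0.23705795 0.23739299] 122
[-0.02484936  0.22913025] [0.02415836 0.23827015]
```

Both cameras agree on the layout:

| Item | Value |
|---|---|
| Unit centre | about (0.5225, 0.0575) |
| Unit yaw | −2.8° |
| Tab face | at (0.534, 0.294) |
| Dial axis | (0.477, −0.070) |
| Pointer | about −57° in world |
| Index bar | about +31° in world |
| Toggle ball | (0.589, −0.0765, 0.176) |

I'll move first with the gripper shut.

Call:
step_arm([
  {"tx": 1, "ty": 1, "tz": 3, "yaw": 0.1},
  {"tx": 4, "ty": 5, "tz": 5, "yaw": 0.2},
  {"tx": 34, "ty": 46, "tz": 7, "yaw": 0.32},
  {"tx": 34, "ty": 46, "tz": 7, "yaw": 0.44},
  {"tx": 34, "ty": 46, "tz": 7, "yaw": 0.56},
  {"tx": 34, "ty": 46, "tz": 7, "yaw": 0.68},
  {"tx": 34, "ty": 46, "tz": 7, "yaw": 0.8},
  {"tx": 34, "ty": 46, "tz": 7, "yaw": 0.92},
  {"tx": 34, "ty": 46, "tz": 7, "yaw": 1.04},
  {"tx": 34, "ty": 46, "tz": 7, "yaw": 1.16},
  {"tx": 34, "ty": 46, "tz": 7, "yaw": 1.28},
  {"tx": 34, "ty": 46, "tz": 7, "yaw": 1.28},
  {"tx": 34, "ty": 46, "tz": 7, "yaw": 1.28},
  {"tx": 34, "ty": 46, "tz": 7, "yaw": 1.28},
  {"tx": 34, "ty": 46, "tz": 7, "yaw": 1.28},
  {"tx": 34, "ty": 46, "tz": 7, "yaw": 1.28},
], gripper=255)

```text
time_s: 1.43
ee_pos: [0.5047, -0.1899, 0.3008]
tcp_rot: [-180.0, -0.1, 87.6]
wrist_force: [-0.8, -1.3, -0.1]
finger_gap: 0.0
```

Call:
step_arm([
  {"tx": 3, "ty": 53, "tz": 0},
  {"tx": 3, "ty": 53, "tz": 0},
  {"tx": 3, "ty": 53, "tz": 0},
  {"tx": 3, "ty": 53, "tz": 0},
  {"tx": 3, "ty": 53, "tz": 0},
  {"tx": 3, "ty": 53, "tz": 0},
  {"tx": 3, "ty": 53, "tz": 0},
  {"tx": 3, "ty": 53, "tz": 0},
  {"tx": 3, "ty": 53, "tz": 0},
  {"tx": 3, "ty": 53, "tz": 0},
  {"tx": 3, "ty": 53, "tz": 0},
  {"tx": 3, "ty": 53, "tz": 0},
  {"tx": 3, "ty": 53, "tz": 0},
  {"tx": 3, "ty": 53, "tz": 0},
  {"tx": 3, "ty": 53, "tz": 0},
  {"tx": 3, "ty": 53, "tz": -4},
  {"tx": 3, "ty": 53, "tz": -8},
  {"tx": 3, "ty": 53, "tz": -12},
  {"tx": 3, "ty": 53, "tz": -12},
])

```text
invalid input at $.moves[0]: expected keys tx, ty, tz, yaw
```

Run:
```python
from h import *
f=grab('side','side1'); s=f['color'][100:325,150:450]; cv2.imwrite('pics/side1z.png',cv2.resize(s,None,fx=2.6,fy=2.6)[:,:,::-1])
print(manip.observe()['ee_pos'],manip.observe()['q'])
```

```text
[ 0.50327034 -0.19236609  0.30047555] [ 36.68928404  10.04935422 -25.55682925 103.27890125   4.63363933
  67.78304334   7.21070529]
```

View pics/side1z.png

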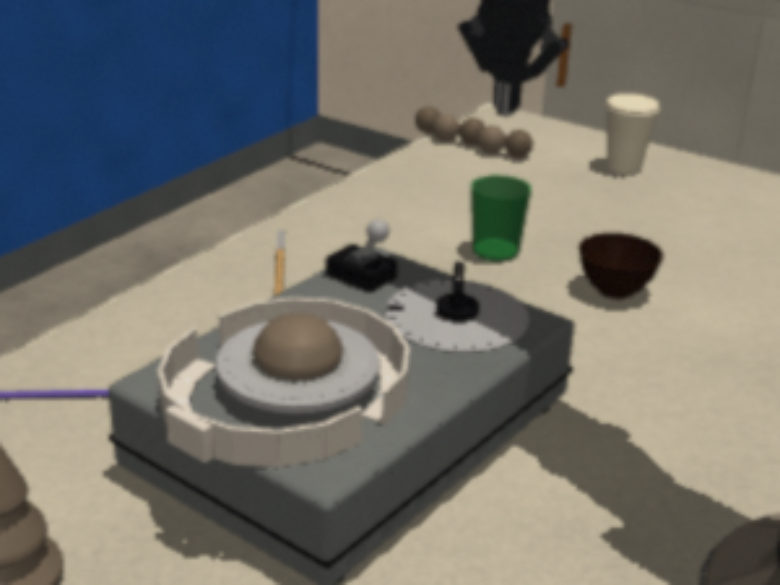

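The move was refused because every row needs all four keys, so nothing moved. In the picture the shut gripper hangs at about (508,95), clear of the scene.

Call:
step_arm([
  {"tx": 3, "ty": 53, "tz": 0, "yaw": 0},
  {"tx": 3, "ty": 53, "tz": 0, "yaw": 0},
  {"tx": 3, "ty": 53, "tz": 0, "yaw": 0},
  {"tx": 3, "ty": 53, "tz": 0, "yaw": 0},
  {"tx": 3, "ty": 53, "tz": 0, "yaw": 0},
  {"tx": 3, "ty": 53, "tz": 0, "yaw": 0},
  {"tx": 3, "ty": 53, "tz": 0, "yaw": 0},
  {"tx": 3, "ty": 53, "tz": 0, "yaw": 0},
  {"tx": 3, "ty": 53, "tz": 0, "yaw": 0},
  {"tx": 3, "ty": 53, "tz": 0, "yaw": 0},
  {"tx": 3, "ty": 53, "tz": 0, "yaw": 0},
  {"tx": 3, "ty": 53, "tz": 0, "yaw": 0},
  {"tx": 3, "ty": 53, "tz": 0, "yaw": 0},
  {"tx": 3, "ty": 53, "tz": 0, "yaw": 0},
  {"tx": 3, "ty": 53, "tz": -2, "yaw": 0},
  {"tx": 3, "ty": 53, "tz": -5, "yaw": 0},
  {"tx": 3, "ty": 53, "tz": -8, "yaw": 0},
  {"tx": 3, "ty": 53, "tz": -11, "yaw": 0},
  {"tx": 3, "ty": 53, "tz": -11, "yaw": 0},
])

```text
time_s: 3.07
ee_pos: [0.5317, 0.3343, 0.1847]
tcp_rot: [-179.6, 0.3, 87.4]
wrist_force: [-0.9, -1.6, -1.0]
finger_gap: -0.004
```

Run:
```python
from h import *
f=grab('side','side2'); s=f['color'][100:325,150:450]; cv2.imwrite('pics/side2z.png',cv2.resize(s,None,fx=2.6,fy=2.6)[:,:,::-1])
print(manip.observe()['ee_pos'],manip.observe()['q'])
```

```text
[0.53255112 0.33540058 0.18797991] [ -8.12201901  27.63048855 -39.89209429  98.32262548  19.62065291
  61.59042886 -56.92935168]
```

View pics/side2z.png

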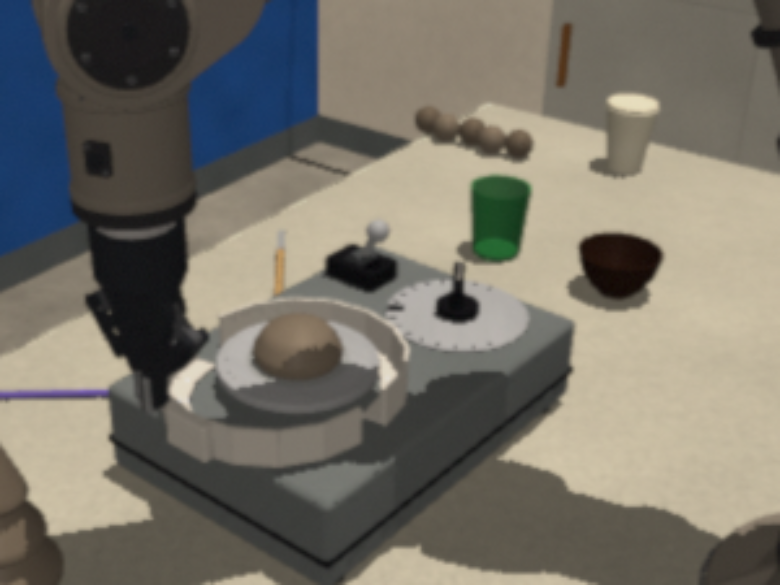

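Call:
step_arm([
  {"tx": 0.2, "ty": 0, "tz": -3, "yaw": 0},
  {"tx": 0.2, "ty": 0, "tz": -5.5, "yaw": 0},
  {"tx": 0.2, "ty": 0, "tz": -6.3, "yaw": 0},
  {"tx": 0.2, "ty": -1, "tz": -6.3, "yaw": 0},
  {"tx": 0.1, "ty": -2, "tz": -6.3, "yaw": 0},
  {"tx": 0.1, "ty": -2.7, "tz": -6.3, "yaw": 0},
  {"tx": 0.1, "ty": -3.2, "tz": -6.3, "yaw": 0},
  {"tx": 0.1, "ty": -3.7, "tz": -6.3, "yaw": 0},
  {"tx": 0, "ty": -4.2, "tz": -6.3, "yaw": 0},
  {"tx": 0, "ty": -4.7, "tz": -6.3, "yaw": 0},
  {"tx": 0, "ty": -5.2, "tz": -6.3, "yaw": 0},
  {"tx": 0, "ty": -5.5, "tz": -6.3, "yaw": 0},
  {"tx": 0, "ty": -5.5, "tz": -6.3, "yaw": 0},
])

```text
time_s: 4.2
ee_pos: [0.5326, 0.2795, 0.1249]
tcp_rot: [-179.7, 0.2, 87.4]
wrist_force: [0.2, 0.1, -1.0]
finger_gap: -0.002
```

Run:
```python
from h import *
f=grab('side','side3'); s=f['color'][100:325,150:450]; cv2.imwrite('pics/side3z.png',cv2.resize(s,None,fx=2.6,fy=2.6)[:,:,::-1])
print(manip.observe()['ee_pos'],manip.observe()['wrist_force'])
```

```text
[0.53255806 0.27982413 0.12482819] [-0.46508174  0.35368321 -0.53699684]
```

View pics/side3z.png

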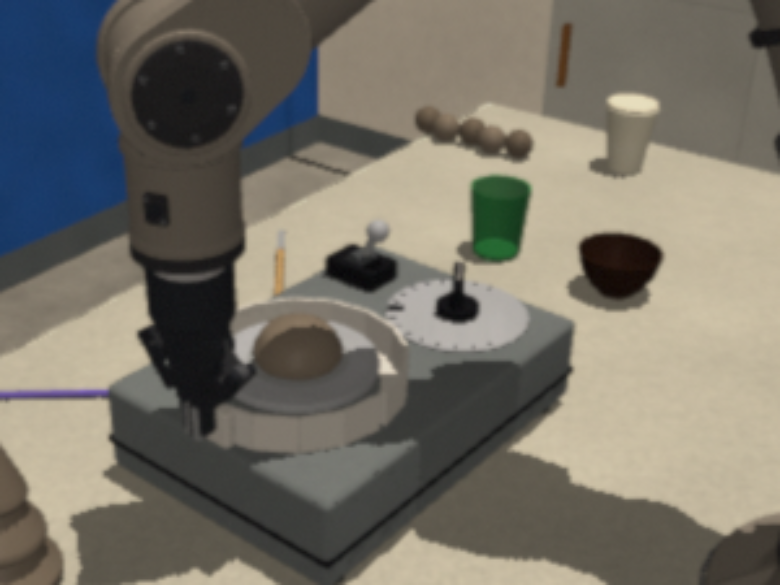

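The pan is sliding in. The finger is on the tab at about (205,420), and the seam near (350,410) still looks open by a small gap. I'll keep going slowly.

Call:
step_arm([
  {"tx": 0, "ty": -0.3, "tz": 0, "yaw": 0},
  {"tx": 0, "ty": -0.6, "tz": 0, "yaw": 0},
  {"tx": 0, "ty": -0.9, "tz": 0, "yaw": 0},
  {"tx": 0, "ty": -1.1, "tz": 0, "yaw": 0},
  {"tx": -0.1, "ty": -1.3, "tz": 0, "yaw": 0},
])

```text
time_s: 4.67
ee_pos: [0.5321, 0.271, 0.1252]
tcp_rot: [-179.8, -0.2, 87.6]
wrist_force: [14.4, 34.6, -25.4]
finger_gap: -0.001
```

That gave a hard stop at 35 N, about where I expected it. I'll back off, lift, and check the seam.

Call:
step_arm([
  {"tx": 0, "ty": 1, "tz": 0, "yaw": 0},
  {"tx": 0, "ty": 4, "tz": 0, "yaw": 0},
  {"tx": 0, "ty": 5, "tz": 3, "yaw": 0},
  {"tx": 0, "ty": 5, "tz": 7, "yaw": 0},
  {"tx": 0, "ty": 5, "tz": 11, "yaw": 0},
  {"tx": 0, "ty": 5, "tz": 15, "yaw": 0},
  {"tx": 0, "ty": 5, "tz": 15, "yaw": 0},
])

```text
time_s: 5.25
ee_pos: [0.5339, 0.3231, 0.283]
tcp_rot: [179.7, -0.5, 87.6]
wrist_force: [0.5, 1.2, 0.7]
finger_gap: -0.001
```

Run:
```python
from h import *
f=grab('side','side4'); s=f['color'][165:325,180:390]; a=cv2.resize(s,(400,305))
g=grab('top','top4'); b=cv2.resize(g['color'][140:300,140:350],(400,305))
cv2.imwrite('pics/m4.png',np.hstack([a,b])[:,:,::-1])
ws=cloud(f);R=np.array([[np.cos(YAW),-np.sin(YAW)],[np.sin(YAW),np.cos(YAW)]]); c=np.array([.5225,.0575])
U=(ws[...,:2]-c)@R; m=(ws[...,2]>.14)&(ws[...,2]<.152)&(abs(U[...,0])<.02)&(U[...,1]>.15)&(U[...,1]<.31)
print(np.percentile(U[m][:,1],[90,97,99.5]),m.sum(),manip.observe()['ee_pos'],manip.observe()['wrist_force'])
```

```text
[0.20101391 0.20209935 0.20243297] 125 [0.53265888 0.32114743 0.27683661] [ 0.85890265 -0.11778117 -1.05884563]
```

View pics/m4.png

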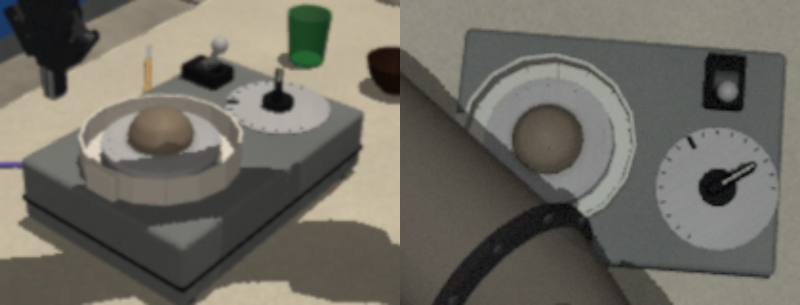

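The side view shows the pan closed into a full ring with no seam gap. Its tab face is at unit y = 0.202, having moved 35 mm. Next is the dial: gripper part-open and turned to the fin's direction.

Call:
step_arm([
  {"tx": -1, "ty": -5, "tz": -0.5, "yaw": 0.08},
  {"tx": -5.5, "ty": -39.1, "tz": -0.5, "yaw": 0.16},
  {"tx": -5.5, "ty": -39.1, "tz": -0.5, "yaw": 0.24},
  {"tx": -5.5, "ty": -39.1, "tz": -0.5, "yaw": 0.32},
  {"tx": -5.5, "ty": -39.1, "tz": -0.5, "yaw": 0.4},
  {"tx": -5.5, "ty": -39.1, "tz": -0.5, "yaw": 0.48},
  {"tx": -5.5, "ty": -39.1, "tz": -0.5, "yaw": 0.56},
  {"tx": -5.5, "ty": -39.1, "tz": -0.5, "yaw": 0.62},
  {"tx": -5.5, "ty": -39.1, "tz": -0.5, "yaw": 0.62},
  {"tx": -5.5, "ty": -39.1, "tz": -0.5, "yaw": 0.62},
  {"tx": -5.5, "ty": -39.1, "tz": -0.5, "yaw": 0.62},
  {"tx": -5.5, "ty": -39.1, "tz": -0.5, "yaw": 0.62},
  {"tx": -5.5, "ty": -39.1, "tz": -0.5, "yaw": 0.62},
  {"tx": -5.5, "ty": -39.1, "tz": -2, "yaw": 0.62},
  {"tx": -5.5, "ty": -39.1, "tz": -5, "yaw": 0.62},
  {"tx": -5.5, "ty": -39.1, "tz": -7, "yaw": 0.62},
  {"tx": -5.5, "ty": -39.1, "tz": -7, "yaw": 0.62},
], gripper=100)

```text
time_s: 6.77
ee_pos: [0.4757, -0.0684, 0.2033]
tcp_rot: [-179.7, -0.5, 123.2]
wrist_force: [-0.3, 0.0, -0.7]
finger_gap: 0.608
```

Run:
```python
from h import *
f=grab('side','side5'); s=f['color'][120:280,220:430]; cv2.imwrite('pics/side5z.png',cv2.resize(s,None,fx=3.6,fy=3.6)[:,:,::-1])
o=manip.observe();print(o['ee_pos'],o['q'],o['tcp_rot'],o['finger_gap'])
```

```text
[ 0.47663464 -0.06839993  0.20540882] [ 35.96001671  11.51103653 -39.09126383 115.59642316   8.33353105
  56.09633479  25.91438175] [-179.82742161   -0.47367055  123.1958228 ] 0.6088682542678511
```

View pics/side5z.png

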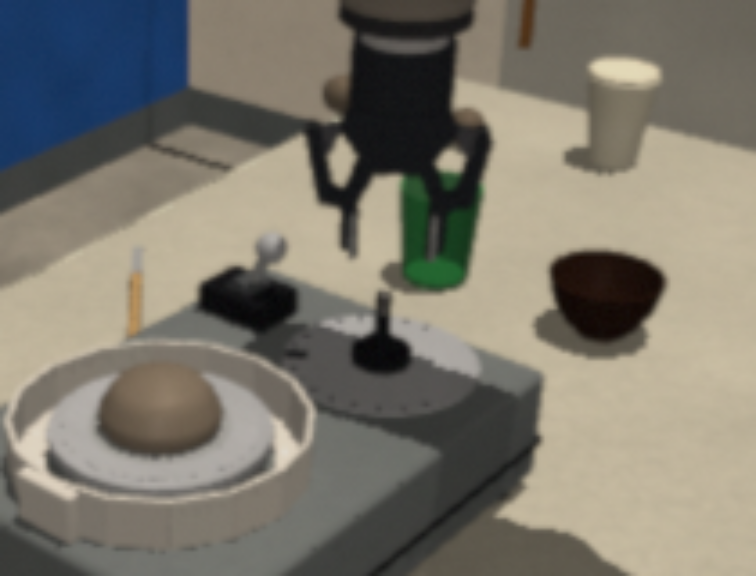

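The part-open fingers at about (350,235) and (435,235) straddle the fin at (383,305) and line up with it. I'll lower and pinch.

Call:
step_arm([
  {"tx": 0, "ty": -0.2, "tz": -3, "yaw": 0},
  {"tx": 0, "ty": -0.2, "tz": -5.5, "yaw": 0},
  {"tx": 0, "ty": -0.2, "tz": -7, "yaw": 0},
  {"tx": 0, "ty": -0.2, "tz": -7.3, "yaw": 0},
  {"tx": 0, "ty": -0.2, "tz": -7.3, "yaw": 0},
])

```text
time_s: 7.23
ee_pos: [0.477, -0.0698, 0.1329]
tcp_rot: [-179.8, -0.5, 123.3]
wrist_force: [1.0, -0.2, 0.1]
finger_gap: 0.606
```

Call:
step_arm([
  {"tx": 0, "ty": 0, "tz": 0, "yaw": 0},
  {"tx": 0, "ty": 0, "tz": 0, "yaw": 0},
  {"tx": 0, "ty": 0, "tz": 0, "yaw": 0},
  {"tx": 0, "ty": 0, "tz": 0, "yaw": 0},
  {"tx": 0, "ty": 0, "tz": 0, "yaw": 0},
  {"tx": 0, "ty": 0, "tz": 0, "yaw": 0},
], gripper=210)

```text
time_s: 7.73
ee_pos: [0.4776, -0.0697, 0.1335]
tcp_rot: [-179.9, -0.5, 123.3]
wrist_force: [2.4, 0.7, 2.6]
finger_gap: 0.18
```

Call:
step_arm([
  {"tx": 0, "ty": 0, "tz": 0, "yaw": 0},
  {"tx": 0, "ty": 0, "tz": 0, "yaw": 0},
  {"tx": 0, "ty": 0, "tz": 0, "yaw": 0},
], gripper=235)

```text
time_s: 7.98
ee_pos: [0.4785, -0.069, 0.1338]
tcp_rot: [180.0, -0.4, 123.3]
wrist_force: [6.2, 4.6, -0.2]
finger_gap: 0.124
```

Call:
step_arm([
  {"tx": 0.05, "ty": 0.05, "tz": 0, "yaw": 0.1},
  {"tx": 0.05, "ty": 0.05, "tz": 0, "yaw": 0.2},
  {"tx": 0.05, "ty": 0.05, "tz": 0, "yaw": 0.3},
  {"tx": 0.05, "ty": 0.05, "tz": 0, "yaw": 0.4},
  {"tx": 0.05, "ty": 0.05, "tz": 0, "yaw": 0.5},
])

```text
time_s: 8.4
ee_pos: [0.4785, -0.0692, 0.1338]
tcp_rot: [-179.9, -0.5, 152.2]
wrist_force: [-1.9, -3.8, 5.0]
finger_gap: 0.123
```

Forces are low and the grip is holding, so I'll continue to the target yaw of about 211.3°, which is 59.1° (1.03 rad) more.

Call:
step_arm([
  {"tx": 0, "ty": 0, "tz": 0, "yaw": 0.1},
  {"tx": 0, "ty": 0, "tz": 0, "yaw": 0.2},
  {"tx": 0, "ty": 0, "tz": 0, "yaw": 0.3},
  {"tx": 0, "ty": 0, "tz": 0, "yaw": 0.4},
  {"tx": 0, "ty": 0, "tz": 0, "yaw": 0.5},
  {"tx": 0, "ty": 0, "tz": 0, "yaw": 0.6},
  {"tx": 0, "ty": 0, "tz": 0, "yaw": 0.7},
  {"tx": 0, "ty": 0, "tz": 0, "yaw": 0.8},
  {"tx": 0, "ty": 0, "tz": 0, "yaw": 0.9},
  {"tx": 0, "ty": 0, "tz": 0, "yaw": 1.0},
  {"tx": 0, "ty": 0, "tz": 0, "yaw": 1.03},
  {"tx": 0, "ty": 0, "tz": 0, "yaw": 1.03},
  {"tx": 0, "ty": 0, "tz": 0, "yaw": 1.03},
])

```text
time_s: 9.48
ee_pos: [0.4785, -0.0699, 0.1339]
tcp_rot: [-179.9, -0.5, -148.9]
wrist_force: [1.9, -5.2, -0.0]
finger_gap: 0.118
```

Run:
```python
from h import *
f=grab('side','side6'); s=f['color'][120:280,220:430]; cv2.imwrite('pics/side6z.png',cv2.resize(s,None,fx=3.6,fy=3.6)[:,:,::-1])
o=manip.observe();print(o['ee_pos'],o['q'],o['tcp_rot'],o['finger_gap'],o['wrist_force'],o['ft_torque'])
```

```text
[ 0.47853573 -0.06991636  0.13383296] [ 47.55759612  22.36757738 -55.64269555 118.69934063  24.17624903
  51.22672768  99.25385726] [-179.88337135   -0.48405861 -148.94516629] 0.12643687750537727 [ 2.61393746 -6.24060242 -0.36811417] [-1.33727518 -0.75289608 -0.0094597 ]
```

View pics/side6z.png

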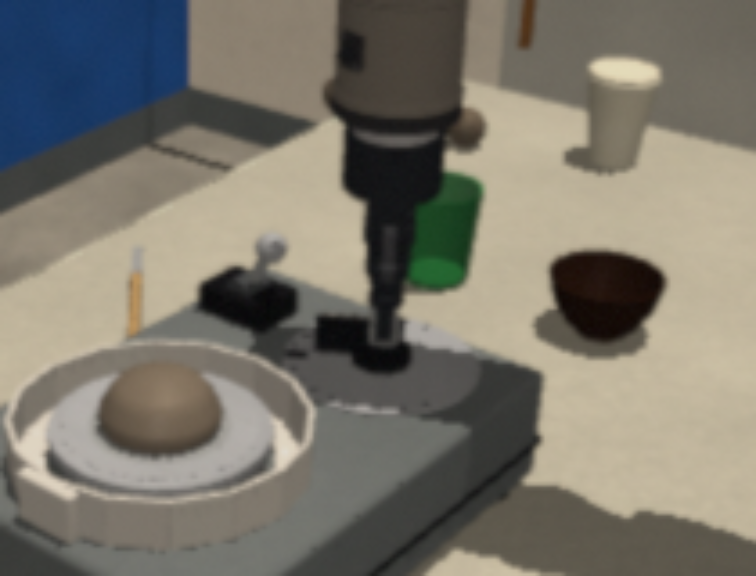

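The fin at about (345,333) now points left toward the index bar at (295,350), with the pads still pinching it. I'll relieve the side load, release, lift, and move aside toward the toggle's near side so the top camera can see.

Call:
step_arm([
  {"tx": 0.03, "ty": -0.06, "tz": 0, "yaw": 0},
  {"tx": 0.03, "ty": -0.06, "tz": 0, "yaw": 0},
])

```text
time_s: 9.7
ee_pos: [0.4786, -0.0701, 0.1338]
tcp_rot: [-179.9, -0.5, -149.0]
wrist_force: [-1.0, 2.7, 1.6]
finger_gap: 0.12
```

Call:
step_arm([
  {"tx": 0, "ty": 0, "tz": 0, "yaw": 0},
  {"tx": 0, "ty": 0, "tz": 0, "yaw": 0},
  {"tx": 0, "ty": 0, "tz": 0, "yaw": 0},
  {"tx": 0, "ty": 0, "tz": 0, "yaw": 0},
  {"tx": 0, "ty": 0, "tz": 3, "yaw": 0},
  {"tx": 0, "ty": 0, "tz": 6, "yaw": 0},
  {"tx": 0, "ty": 0, "tz": 9, "yaw": 0},
  {"tx": 0, "ty": 0, "tz": 13, "yaw": 0},
  {"tx": 0, "ty": -4, "tz": 16, "yaw": 0},
  {"tx": 0, "ty": -8, "tz": 16, "yaw": 0},
  {"tx": 0, "ty": -12, "tz": 16, "yaw": 0},
  {"tx": 0, "ty": -16, "tz": 16, "yaw": 0},
  {"tx": 0, "ty": -20, "tz": 16, "yaw": 0},
  {"tx": 0, "ty": -24, "tz": 16, "yaw": 0},
  {"tx": 0, "ty": -26, "tz": 16, "yaw": 0},
], gripper=130)

```text
time_s: 10.95
ee_pos: [0.4772, -0.3355, 0.2931]
tcp_rot: [-179.9, -0.5, -149.3]
wrist_force: [0.2, 0.3, -0.3]
finger_gap: 0.488
```

Run:
```python
from h import *
f=grab('side','side7'); s=f['color'][165:285,220:380]; a=cv2.resize(s,(400,300),interpolation=cv2.INTER_CUBIC)
g=grab('top','top7'); b=cv2.resize(g['color'][160:280,260:360],(360,432),interpolation=cv2.INTER_CUBIC)
a=np.vstack([a,np.zeros((132,400,3),np.uint8)])
cv2.imwrite('pics/m7.png',np.hstack([a,b])[:,:,::-1])
o=manip.observe();print(o['ee_pos'],o['q'],o['time_s'])
```

```text
[ 0.47746525 -0.33426358  0.2928558 ] [ 70.56950285  20.38570036 -53.16369952  97.34378493  17.5343813
  71.26585019 133.97271566] 11.05
```

View pics/m7.png

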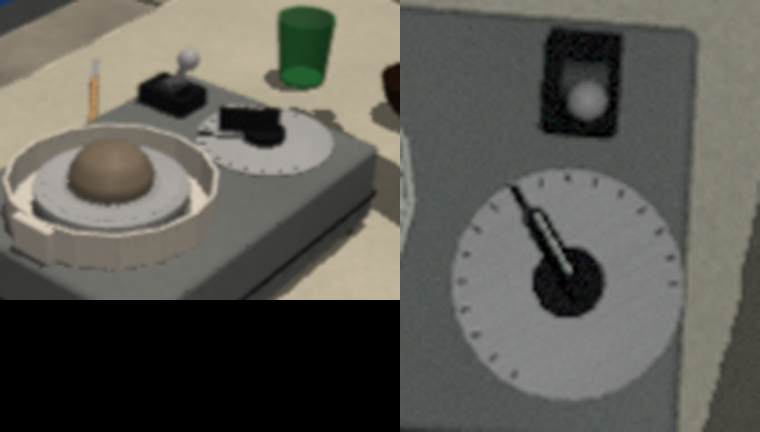

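Run:
```python
from h import *
f=load('top7')
for c in [(.477,-.0702),(.4785,-.0698),(.4785,-.071)]:
    A,p=angprof(f,c,.117,.062,.073,10,55,.25); wgt=np.clip(np.median(p)-15-p,0,None); ia=(A*wgt).sum()/wgt.sum()
    A,p=angprof(f,c,.152,.012,.046,10,55,.25); pk=A[np.argmax(p)]; s=abs(A-pk)<8; wgt=np.clip(p-p[s].min(),0,None); wgt=np.clip(p-0.6*p.max(),0,None); fa=(A*wgt)[s].sum()/wgt[s].sum()
    print(c,'index',ia.round(2),'line',fa.round(2),pk)
# direct line fits, plane-projected, no centre assumption
g=cv2.cvtColor(f['color'],cv2.COLOR_RGB2GRAY).astype(float); w=cloud(f)
v,u=np.mgrid[205:250,285:320]; v=v.ravel();u=u.ravel(); 
Q=raypl(f,np.c_[u,v],.152)[:,:2]; d=Q-[.4785,-.0698]; r=np.hypot(*d.T);a=np.degrees(np.arctan2(d[:,1],d[:,0]))
s=(r<.05)&(abs(a-31)<25)&(g[v,u]>85)&(r>.003)
l=cv2.fitLine((Q[s]).astype(np.float32),cv2.DIST_L2,0,1e-5,1e-5).ravel();ang=np.degrees(np.arctan2(l[1],l[0]));n=np.array([-l[1],l[0]])
print('line fit',s.sum(),ang,'offset from axis mm',1000*(np.array([.4785,-.0698])-l[2:])@n)
Q=raypl(f,np.c_[u,v],.117)[:,:2]; d=Q-[.4785,-.0698]; r=np.hypot(*d.T);a=np.degrees(np.arctan2(d[:,1],d[:,0]))
s=(r>.060)&(r<.078)&(abs(a-31)<8); wt=np.clip(105-g[v[s],u[s]],0,None); m=(Q[s]*wt[:,None]).sum(0)/wt.sum(); print('bar centroid',m)
```

```text
(0.477, -0.0702) index 30.84 line 30.11 30.0
(0.4785, -0.0698) index 31.24 line 30.9 30.5
(0.4785, -0.071) index 32.0 line 32.88 32.5
line fit 111 46.665623 offset from axis mm 10.745168123803083
bar centroid [ 0.53687652 -0.03430189]
```

Run:
```python
from h import *
from scipy.optimize import least_squares
for tag in ['side7','side4','side0','top7','top0']:
    f=load(tag); g=cv2.GaussianBlur(cv2.cvtColor(f['color'],cv2.COLOR_RGB2GRAY),(0,0),.7).astype(np.float32); c0=np.array([.478,-.07])
    for _ in range(4):
        P=[]
        for a in np.radians(np.arange(0,360,3)):
            if abs((np.degrees(a)-270+180)%360-180)<35: continue
            rr=np.arange(.070,.086,.0004); Q=np.c_[c0[0]+rr*np.cos(a),c0[1]+rr*np.sin(a),0*rr+.113]
            uv=proj(f,Q).astype(np.float32); val=cv2.remap(g,uv[:,:1],uv[:,1:],cv2.INTER_LINEAR).ravel(); gr=np.gradient(val)
            i=np.argmin(gr)
            if gr[i]<-1.5 and 0<i<len(rr)-1: P.append(Q[i,:2])
        P=np.array(P); s=least_squares(lambda p:np.hypot(*(P-p[:2]).T)-p[2],[*c0,.078],loss='soft_l1',f_scale=.0007).x; c0=s[:2]
    A,p=angprof(f,c0,.1165,.061,.074,20,45,.25); wgt=np.clip(np.median(p)-15-p,0,None); ia=(A*wgt).sum()/wgt.sum()
    print(tag,s.round(4),len(P),'index',ia.round(2))
    if tag=='top7':
        A,p=angprof(f,c0,.152,.015,.046,10,55,.25); pk=A[np.argmax(p)]; s=abs(A-pk)<8; wgt=np.clip(p-0.6*p.max(),0,None); print('line',(A*wgt)[s].sum()/wgt[s].sum())
```

```text
side7 [ 0.4784 -0.0708  0.0786] 70 index 33.18
side4 [ 0.4778 -0.0697  0.0778] 81 index 32.13
side0 [ 0.4776 -0.0696  0.0778] 79 index 32.04
top7 [ 0.4782 -0.0698  0.0774] 95 index 31.04
line 30.66739820909558
top0 [ 0.4781 -0.0701  0.0775] 95 index 31.18
```

The pointer and bar agree within about 1°: line 30.7–31.0°, bar 31.0–32.1° across both cameras. In the top view the pointer runs straight into the index bar. The pan is still shut. Next is the toggle.

Call:
step_arm([
  {"tx": 1, "ty": 4, "tz": 0, "yaw": -0.08},
  {"tx": 5.5, "ty": 25.9, "tz": -2, "yaw": -0.16},
  {"tx": 5.5, "ty": 25.9, "tz": -2, "yaw": -0.24},
  {"tx": 5.5, "ty": 25.9, "tz": -2, "yaw": -0.32},
  {"tx": 5.5, "ty": 25.9, "tz": -2, "yaw": -0.4},
  {"tx": 5.5, "ty": 25.9, "tz": -2, "yaw": -0.48},
  {"tx": 5.5, "ty": 25.9, "tz": -2, "yaw": -0.56},
  {"tx": 5.5, "ty": 25.9, "tz": -2, "yaw": -0.585},
  {"tx": 5.5, "ty": 25.9, "tz": -2, "yaw": -0.585},
  {"tx": 5.5, "ty": 25.9, "tz": -2, "yaw": -0.585},
  {"tx": 5.5, "ty": 25.9, "tz": -2, "yaw": -0.585},
  {"tx": 5.5, "ty": 25.9, "tz": -6, "yaw": -0.585},
  {"tx": 5.5, "ty": 25.9, "tz": -8, "yaw": -0.585},
  {"tx": 5.5, "ty": 25.9, "tz": -8, "yaw": -0.585},
], gripper=255)

```text
time_s: 12.22
ee_pos: [0.5302, -0.0766, 0.2092]
tcp_rot: [180.0, -0.8, 177.1]
wrist_force: [-0.8, -0.3, -0.3]
finger_gap: -0.003
```

Run:
```python
from h import *
f=grab('side','side8'); s=f['color'][120:280,220:430]; cv2.imwrite('pics/side8z.png',cv2.resize(s,None,fx=3.6,fy=3.6)[:,:,::-1])
o=manip.observe();print(o['ee_pos'],o['q'],o['tcp_rot'],o['finger_gap'])
```

```text
[ 0.53133227 -0.07614632  0.21156236] [ 43.97877308  20.06367027 -51.52596802 108.09457299  17.72167312
  60.99816273  72.33442929] [179.96400967  -0.68661779 177.11710208] -0.0035869716047485277
```

View pics/side8z.png

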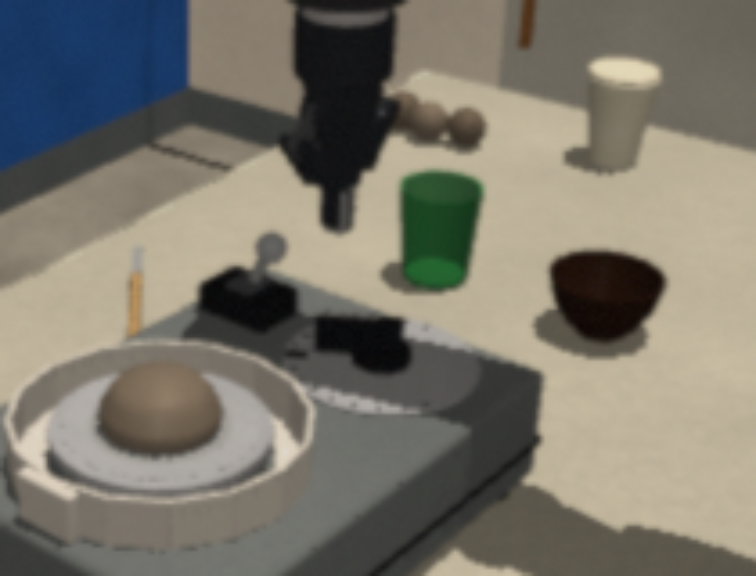

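The shut finger hangs at about (337,215), on the near side of the ball at (271,247). I'll lower it and push away from the robot.

Call:
step_arm([
  {"tx": 0, "ty": 0, "tz": -3, "yaw": 0},
  {"tx": 0, "ty": 0, "tz": -4.6, "yaw": 0},
  {"tx": 0, "ty": 0, "tz": -4.6, "yaw": 0},
  {"tx": 1.5, "ty": 0, "tz": -4.6, "yaw": 0},
  {"tx": 2.8, "ty": 0, "tz": -4.6, "yaw": 0},
  {"tx": 3.6, "ty": 0, "tz": -4.6, "yaw": 0},
  {"tx": 4.4, "ty": -0.1, "tz": -4.6, "yaw": 0},
  {"tx": 5.2, "ty": -0.1, "tz": -4.6, "yaw": 0},
  {"tx": 6, "ty": -0.2, "tz": -4.6, "yaw": 0},
  {"tx": 6.6, "ty": -0.2, "tz": -4.6, "yaw": 0},
  {"tx": 7.2, "ty": -0.2, "tz": -4.6, "yaw": 0},
  {"tx": 7.7, "ty": -0.3, "tz": -4.6, "yaw": 0},
  {"tx": 7.7, "ty": -0.3, "tz": -4.6, "yaw": 0},
])

```text
time_s: 13.35
ee_pos: [0.6092, -0.0791, 0.1654]
tcp_rot: [179.9, -0.7, 177.1]
wrist_force: [0.4, -0.4, 0.2]
finger_gap: -0.001
```

Call:
step_arm([
  {"tx": 0.2, "ty": 0, "tz": 0, "yaw": 0},
  {"tx": 0.4, "ty": 0, "tz": 0, "yaw": 0},
  {"tx": 0.4, "ty": 0, "tz": 0, "yaw": 0},
])

```text
time_s: 13.6
ee_pos: [0.6132, -0.0792, 0.1653]
tcp_rot: [179.9, -0.7, 177.1]
wrist_force: [0.0, -0.6, 0.1]
finger_gap: -0.001
```

Run:
```python
from h import *
f=grab('side','side9'); s=f['color'][120:280,220:430]; cv2.imwrite('pics/side9z.png',cv2.resize(s,None,fx=3.6,fy=3.6)[:,:,::-1])
```

```text
(no output)
```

View pics/side9z.png

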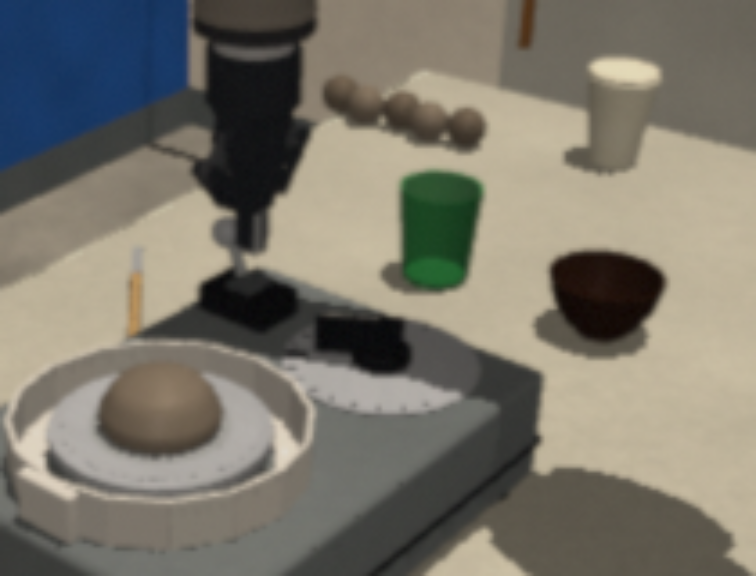

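The ball at about (228,233) now leans away from the robot, just past the finger. I'll push a few more mm to reach the stop.

Call:
step_arm([
  {"tx": 0.2, "ty": 0, "tz": 0, "yaw": 0},
  {"tx": 0.4, "ty": 0, "tz": 0, "yaw": 0},
  {"tx": 0.6, "ty": 0, "tz": 0, "yaw": 0},
  {"tx": 0.6, "ty": 0, "tz": 0, "yaw": 0},
])

```text
time_s: 13.98
ee_pos: [0.6149, -0.0792, 0.1648]
tcp_rot: [-179.9, -1.2, 177.1]
wrist_force: [-34.2, -1.4, 20.5]
finger_gap: 0.002
```

The toggle hit its stop with a −34 N reaction, and it stopped where I'd predicted. I'll retreat, lift away and do the final checks.

Call:
step_arm([
  {"tx": -1, "ty": 0, "tz": 0, "yaw": 0},
  {"tx": -3, "ty": 0, "tz": 0, "yaw": 0},
  {"tx": -4, "ty": 0, "tz": 2, "yaw": 0},
  {"tx": -5, "ty": 0, "tz": 6, "yaw": 0},
  {"tx": -5, "ty": 0, "tz": 10, "yaw": 0},
  {"tx": -6, "ty": -4, "tz": 14, "yaw": 0},
  {"tx": -8, "ty": -8, "tz": 14, "yaw": 0},
  {"tx": -10, "ty": -12, "tz": 14, "yaw": 0},
  {"tx": -12, "ty": -16, "tz": 14, "yaw": 0},
  {"tx": -13, "ty": -20, "tz": 14, "yaw": 0},
  {"tx": -13, "ty": -24, "tz": 14, "yaw": 0},
  {"tx": -13, "ty": -26, "tz": 14, "yaw": 0},
  {"tx": -13, "ty": -26, "tz": 14, "yaw": 0},
])

```text
time_s: 15.07
ee_pos: [0.4823, -0.3476, 0.3042]
tcp_rot: [-179.8, -1.2, 176.6]
wrist_force: [-0.7, -0.6, -1.4]
finger_gap: 0.004
```

Run:
```python
from h import *
from scipy.optimize import least_squares
f=grab('side','side10'); g=grab('top','top10')
cv2.imwrite('pics/s10.png',f['color'][:,:,::-1])
cv2.imwrite('pics/t10.png',cv2.resize(g['color'][140:300,140:360],None,fx=3.6,fy=3.6,interpolation=cv2.INTER_CUBIC)[:,:,::-1])
for n,F in (('s',f),('t',g)):
    W=cloud(F); m=(W[...,2]>.165)&(W[...,2]<.2)&(abs(W[...,0]-.615)<.06)&(abs(W[...,1]+.078)<.03); B=W[m]
    print(n,len(B),least_squares(lambda p:np.linalg.norm(B-p,axis=1)-.013,B.mean(0)-[0,0,.01],loss='soft_l1',f_scale=.002).x)
c=(.4785,-.0698)
A,p=angprof(g,c,.117,.062,.073,10,55,.25); wgt=np.clip(np.median(p)-15-p,0,None); print('idx',(A*wgt).sum()/wgt.sum())
A,p=angprof(g,c,.152,.012,.046,10,55,.25); pk=A[np.argmax(p)]; s=abs(A-pk)<8; wgt=np.clip(p-0.6*p.max(),0,None); print('line',(A*wgt)[s].sum()/wgt[s].sum())
t0=load('top0'); W0,W1=cloud(t0),cloud(g)
for nm,(a,b) in dict(tree=((80,140),(140,200)),cup=((415,165),(470,210)),bowl=((415,230),(470,285))).items():
    d=abs(cv2.cvtColor(g['color'],cv2.COLOR_RGB2GRAY).astype(int)-cv2.cvtColor(t0['color'],cv2.COLOR_RGB2GRAY))[b and a[1]:b[1],a[0]:b[0]]; print(nm,d.mean(),np.percentile(d,99))
print(manip.observe()['ee_pos'],manip.observe()['time_s'],manip.observe()['wrist_force'])
```

```text
s 64 [ 0.63404869 -0.07912389  0.17625813]
t 101 [ 0.63729942 -0.07877409  0.17490227]
idx 31.175217771633324
line 30.86175999001635
tree 4.606111111111111 10.0
cup 10.337373737373737 109.0
bowl 10.163966942148761 116.0
[ 0.4844361  -0.34071354  0.30453948] 15.1667 [ 0.50359546  1.35835582 -1.57144322]
```

View pics/s10.png

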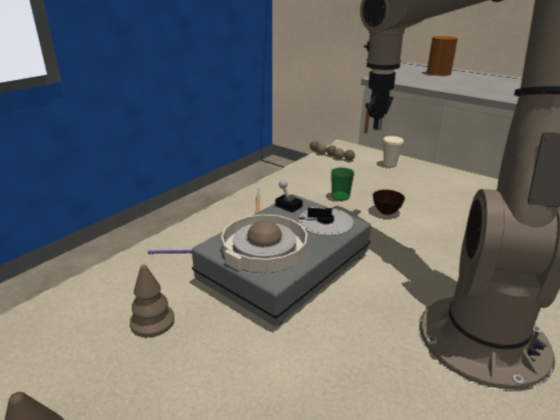

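View pics/t10.png

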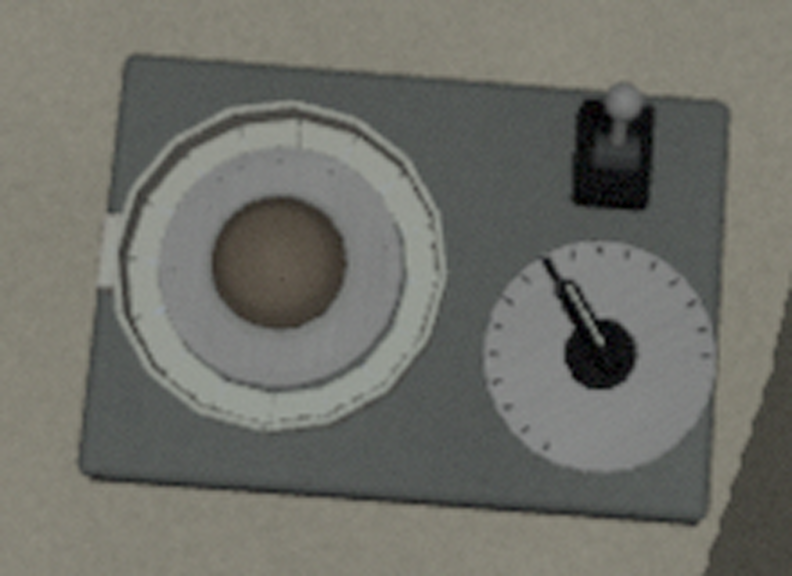

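The pan is a closed ring, the pointer runs into the index bar, and the ball leans away from the robot at (624,100). The tree, cup and bowl are unmoved in the side view at (152,300), (342,184) and (388,203). The arm is clear of everything, so I'm handing in.

Run:
```python
from h import *
a,b=load('side0')['color'],load('side10')['color']
for nm,(x0,x1,y0,y1) in dict(tree=(125,180,255,340),cup=(325,358,165,203),bowl=(368,408,188,218)).items():
    d=abs(a[y0:y1,x0:x1].astype(int)-b[y0:y1,x0:x1]).mean(2); print(nm,d.mean().round(2),np.percentile(d,99))
print(manip.sign_off())
```

```text
tree 1.79 3.6666666666666665
cup 2.18 15.800000000000182
bowl 1.72 4.0
the job is handed in; nothing more can be done
None
```

I pushed the splash pan shut, turned the dial to the index bar, flipped the toggle on, in that order, and handed in at about 15 s.

Last checks:
- **Pan:** it reached its hard stop at 35 N. The tab moved 35 mm, and no seam gap shows in either view.
- **Dial:** the top camera puts the pointer at 30.9° and the bar at 31.2°. The side camera read the bar at 32 to 33°, so the pointer may be off by up to about 2°.
- **Toggle:** it reached its stop at 34 N. The ball moved about 46 mm of the expected 48, which puts it at about 0.95 rad, above the 0.8 needed.
- **Bystanders:** the tree, bowl and cup are unmoved in the side view. In the top view, the cup and bowl areas differed from the start picture. I put that down to the arm or its shadow and didn't check further.

The arm was clear of everything at hand-in. One move call was refused for missing keys, and nothing moved then.

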